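# Unbolt the sample safe against its spring safety catch

### The job

Unbolt the blue sample safe without gripping anything: with one fingertip press the yellow safety catch bar down and keep it held down while the other fingertip pushes the red thumb piece of the bolt all the way open, to the left as seen by the robot, so that the sprung lid pops up. Then let the catch spring back up behind the bolt and move clear. Push the thumb piece only, do not pinch it between the fingers, and leave the stopper, the fitting and the filter cassette beside the safe where they stand.

Things in the scene. Friction and masses are not known exactly. Their poses are not given: they have to be found in the camera images.
- safe: fixed sample safe: deck plate 8 mm thick (x -108 to +132 mm, y -125 to +125 mm of the origin), catch and bolt on its near half, blue box with clear lid (x +15 to +127, y -80 to +80, top 55 mm high) on its far half. Origin on the worktop under the plate; z up, y is the way the bolt slides open, x points from the catch over the bolt to the box. Catch bar lies along y at x -85, bolt along y at x -35.
- catch_top (a point): centre of the flat top of the yellow catch bar, 20 mm wide (x), 120 mm long (y), 50 mm above the worktop when up; it moves straight down. Axes as the safe's. It can be pressed anywhere along its length and a fingertip can slide along it. The steel arm from it to the tooth that blocks the bolt stays below the bar.
- thumb_top (a point): centre of the top of the red thumb piece on the bolt: 24 mm wide (x), 10 mm thick (y), top 64 mm and foot (on the bolt's bar) 30 mm above the worktop. Axes as the safe's. Bolt shut: level in y with the middle of the catch bar, 50 mm from its centre line in +x. Push its -y face toward +y to open. Beside it and on to the catch bar nothing is higher than 44 mm, the bridges 37 mm.
- hasp (a point): top of the lid's steel hasp above the bolt's nose, 59 mm above the worktop (about 27 mm more once the lid has popped); the hasp, 14 mm wide (y), runs from here in +x to the box. Axes as the safe's. The bolt is also crossed by two steel bridges, 37 mm high, 12 mm along y, 34 mm along x, centred 25 mm and 139 mm from here in +y.
- bolt (a joint): travel of the bolt, m: 0 shut, 0.036 fully open (stop); grows along the safe's +y. Friction about 2 N, no spring. With the catch up its tooth stops the bolt after 1 mm; it is free once the catch is 5 mm down or more. From 0.031 on the released catch rises behind the bolt and keeps it open; released earlier, the tooth stays down under the bolt.
- catch (a joint): how far the catch bar is pressed down, m: 0 up, 0.010 at its lower stop. A spring pushes it up: about 3 N to start it, about 6.5 N at the stop.
- lid (a joint): opening of the lid, rad: 0 shut, 0.16 popped up (its near edge is then about 19 mm higher). A spring opens it by itself as soon as the bolt is about 0.018 out; it need not be touched. Hinge at the far edge of the box.
- stopper: loose orange rubber stopper, 30 mm across, 29 mm high; origin at the centre of its underside. To be left alone.
- fitting: loose steel tube fitting, 28 mm across, 46 mm high; origin at the centre of its underside. To be left alone.
- cassette: loose round white filter cassette with a blue plug, 40 mm across, 38 mm high; origin at the centre of its underside. To be left alone.

How it is judged (in metres and radians):
On the way, in this order (a step that is already met when the one before it is completed fails the run):
1. a fingertip holds the catch bar down while the bolt is still shut (value of joint catch above 0.005 m and contact force between the fingers and catch above 1 N and value of joint bolt below 0.006 m), for 0.1 s.
2. with the catch still held down by a fingertip, the other fingertip has pushed the thumb piece most of the way (value of joint catch above 0.004 m and contact force between the fingers and catch above 1 N and contact force between the fingers and bolt above 0.3 N and value of joint bolt above 0.024 m), for 0.02 s.
At the end, for the whole second after the job is handed in: the bolt is at least 30 mm open of 36, the catch has sprung back up (less than 2 mm down) behind it, the lid has popped up by more than 0.12 rad, and the stopper, fitting and cassette are within 15 mm of where they stood (value of joint bolt above 0.03 m and value of joint catch below 0.002 m and value of joint lid above 0.12 rad and distance of each of stopper, fitting, cassette from where it was at the start of the episode below 0.015 m); the robot touches nothing.
It fails at once if the thumb piece is pinched: it stands between the finger pads and is touched by the fingers (horizontal distance between the grasp point and thumb_top below 0.011 m and contact force between the fingers and bolt above 1 N).
It fails at once if a bystander is moved, lifted or knocked over (distance of any of stopper, fitting, cassette from where it was at the start of the episode above 0.015 m).
It also fails if it takes over 35 s, if anything falls off the work surface, if the arm or the gripper's body presses on something with over 40 N, if the wrist force passes 120 N, or if a joint passes its speed limit or range.

### The arm

A 6-joint arm with a two-finger parallel gripper is mounted at the origin on a cart in front of the work surface, level with it; the furniture and walls round the work are solid. World frame = base frame: x ahead of the robot, y to its left, z up, the work surface at z = 0. Lengths are in mm, angles in degrees, forces in N, time in s.
With the tool pointing down it reaches from about 350 to 850 mm from the base axis. Payload 8.1 kg.
Tool frame: the origin (TCP) lies between the finger pads; the fingertips stand 22 mm ahead of it and the grasp point (between the pads) lies 3 mm ahead of it; z points along the fingers, y is the line along which they close (so a half turn about z gives the same grasp; the last joint's range is limited). The gripper opens to 85 mm and grips with 20 to 120 N. Pads are 22 mm wide; open, the fingers measure 114 mm over their backs; the gripper's body (76 mm by 85 mm) begins 54 mm behind the grasp point. The pads swing forward as they close: fully open they stand 13 mm farther back than shut.
Start: joints at [58.132, 7.471, 85.268, -0, 87.261, -4.893], TCP at [272.14, 534.738, 253.292] pointing down, gripper open.
Joint ranges: [-169.43, 169.43], [-51.17, 129.36], [1.28, 143.12], [-76.62, 256.62], [0, 156.53], [-152.29, 152.29]. Speed limits (degrees/s): [136.94, 136.94, 159.86, 180, 180, 180].

### API

Orientations are given as [roll, pitch, yaw] about the fixed x, y, z axes, in that order (R = Rz(yaw) Ry(pitch) Rx(roll)).
In Python, from bench import sense, snapshot, calibration, hand_in gives the robot as it stands.
- The arm moves only by the shell command python3 -m crank 'ROWS' [FORCE]. ROWS is JSON, a list of rows, each a list of 5 numbers: the shift along the tool's x, y, z in cm, then the turn about the tool's z in rad, then the finger opening in cm, from 0 to 8.54. A call has 1 to 20 rows; each row is the pose to reach, as a shift and turn from the pose commanded when the call began, along the tool's axes at that moment; what a row does not reach only later rows make up. A row lasts 1/10 s, in which the tool goes at most 50 mm and 8.59 degrees, less where a joint would pass 70% of its speed; a pose out of reach is approached as far as the arm can. A call with a gripper value outside its range is refused whole. The fingers move at their own pace and stop on an object; FORCE is the grip in N (left out, the last holds). Time passes only in rows, so rows that repeat a pose let the fingers close. It gives the time, the measured TCP pose, the force, the opening and the grip force at its end, in the units of the state.
- sense(): the state, without advancing time (a new reading comes with each control period).
- snapshot(name): name is "side" or "top"; returns (picture, depth): 420x560x3 uint8, red, green, blue; 420x560 float32, mm along the optical axis (not along the pixel's ray), 0 where there is no reading.
- calibration(name): a dict with "fovy" (degrees; the focal length in pixels is half the picture's height over the tangent of half this angle, whatever the lens; pixels are square), "cx", "cy" (the principal point, pixels), "rvec" (rotation vector, rad) and "tvec" (3), from world to camera coordinates, as OpenCV has them. Camera axes: x right, y down, z forward; pixel columns grow to the right and rows downward; lengths in mm; the calibration is good to about 2 mm. A picture is of the moment at which its call begins. calibration takes no time and is no camera call.
- hand_in(): hands the job in; it is judged then, once.
The state is a dict: "time": time; "joint_pos": joint angles; "qd": joint speeds; "joint_efforts": joint torques, N m; "tool_pos": TCP position; "tcp_rot": TCP orientation; "ft_force": force on the tool from outside, world axes, zero at the start; "wrist_torque": the same for the moment, N m; "finger_gap": finger opening in mm; "grip_force": force on a finger pad.
Only numpy, scipy, OpenCV 4.12 (cv2) and the standard library are available. Lean on these libraries where they do the work, as an engineer would, in place of code of your own. Each camera call takes 0.05 s, during which the arm holds its last target. There are 200 camera calls.

## Working session

There is one attempt and no reset: what is moved stays moved. The work goes in short steps, Python scripts to look and compute and a shell command to move; the robot and the scene stay as the last step left them, time stands still between calls to the robot, and variables do not carry over. Pictures are saved under pics/ and viewed, at most 10 in all, crops included, and the job is handed in when it is done.

```bash
mkdir -p pics
cat > h.py <<'E'
import numpy as np,cv2
from bench import sense,snapshot,calibration
def cam(n):
    c=calibration(n);R=cv2.Rodrigues(np.array(c["rvec"],float))[0];t=np.array(c["tvec"],float)
    return 210/np.tan(np.radians(c["fovy"])/2),c["cx"],c["cy"],R,t
def ray(n,uv,z):
    f,cx,cy,R,t=cam(n);o=-R.T@t;d=R.T@np.array([(uv[0]-cx)/f,(uv[1]-cy)/f,1]);return o+d*(z-o[2])/d[2]
def cloud(n,dep):
    f,cx,cy,R,t=cam(n);v,u=np.mgrid[:420,:560];P=np.stack([(u-cx)/f*dep,(v-cy)/f*dep,dep],-1);return (P-t)@R
E
python3 - <<'E'
from h import *
print(sense())
for n in("side","top"):
    p,d=snapshot(n);cv2.imwrite(f"pics/{n}0.png",p[...,::-1]);np.savez(f"{n}0.npz",p=p,d=d)
    f,cx,cy,R,t=cam(n);print(n,f,cx,cy,-R.T@t,calibration(n))
E
```

```text
{'time': 0.0, 'joint_pos': array([ 5.81293570e+01,  7.51342294e+00,  8.53307193e+01, -8.43023790e-04,
        8.72626103e+01, -4.89269205e+00]), 'qd': array([ 0.00206234,  0.07604628,  0.0528329 , -0.02396023,  0.02055397,
       -0.01677841]), 'joint_efforts': array([ 1.07485772e-03, -5.69374609e+01, -5.00556672e+01,  1.01190069e-04,
        1.42580748e-02, -3.42943952e-05]), 'tool_pos': array([271.89204734, 534.27168758, 252.24817494]), 'tcp_rot': array([-1.79893565e+02, -8.26598816e-03,  1.53022082e+02]), 'ft_force': array([-0.25966747, -0.45235293,  0.42499576]), 'wrist_torque': array([-0.01896304, -0.03171053,  0.02617717]), 'grip_force': 0.0, 'finger_gap': 85.06505786834454}
side 440.03569708036025 279.33669858784384 215.2682946066823 [ 263.09446678 -619.80516339  540.20436216] {'fovy': 51.02412719961959, 'cx': 279.33669858784384, 'cy': 215.2682946066823, 'rvec': array([ 2.10144491, -0.53601839,  0.27491022]), 'tvec': array([-520.47690031,  222.13793053,  651.88682145])}
top 447.2516491350515 276.10811071542105 217.65324711458643 [461.90462773  14.91323744 995.30400147] {'fovy': 50.30333351757044, 'cx': 276.10811071542105, 'cy': 217.65324711458643, 'rvec': array([ 2.12258235, -2.11836499,  0.15942648]), 'tvec': array([ 35.710124  , 626.35679218, 900.33899229])}
```

View pics/top0.png

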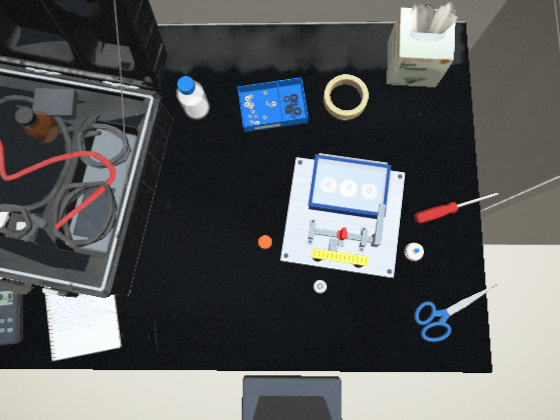

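View pics/side0.png

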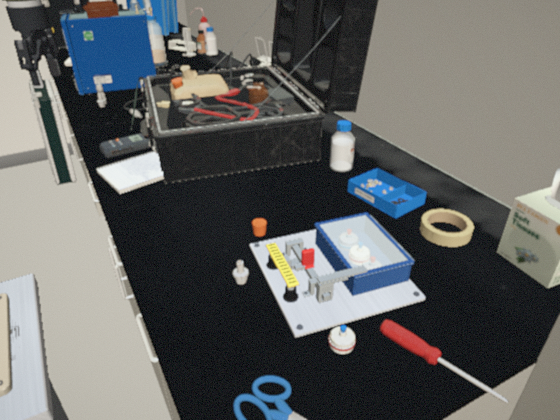

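The top view shows the yellow bar at about (340,257), the red thumb at (343,234), the fitting at (320,287), the stopper at (265,242) and the cassette at (414,252). The side view shows the same items with the bar at (282,265) and the thumb at (308,258).

Run:
```python
from h import *
def blob(p,lo,hi,box):
    m=cv2.inRange(cv2.cvtColor(p,cv2.COLOR_RGB2HSV),lo,hi);k=np.zeros_like(m);x0,y0,x1,y1=box;k[y0:y1,x0:x1]=m[y0:y1,x0:x1]
    n,l,s,c=cv2.connectedComponentsWithStats(k);i=1+np.argmax(s[1:,4]);return l==i
B={"top":dict(yel=(300,240,380,275),red=(330,220,356,248),sto=(250,230,280,255)),"side":dict(yel=(255,235,305,300),red=(295,240,320,275),sto=(245,210,275,245))}
H=dict(yel=((20,110,110),(35,255,255)),red=((0,150,90),(6,255,255)),sto=((5,150,120),(18,255,255)))
for n in B:
    z=np.load(f"{n}0.npz");p,d=z["p"],z["d"];C=cloud(n,d)
    for k,b in B[n].items():
        m=blob(p,*H[k],b);v,u=np.nonzero(m);Q=C[m&(d>0)]
        r=cv2.minAreaRect(np.c_[u,v].astype(np.float32))
        print(n,k,m.sum(),np.round(r[0],1),np.round(r[1],1),"med",np.median(Q,0).round(1),"zmax",np.percentile(Q[:,2],[5,50,95]).round(1))
        if k=="yel":
            bp=np.array([ray(n,q,50)[:2] for q in cv2.boxPoints(r)]);print(bp.round(1).tolist(),bp.mean(0).round(1))
            T=Q[abs(Q[:,2]-np.percentile(Q[:,2],70))<5];w=cv2.minAreaRect(T[:,:2].astype(np.float32));print("cloud rect",w)
        if k=="red":
            t=Q[Q[:,2]>np.percentile(Q[:,2],95)-6];print("top pts",t.mean(0).round(1),np.ptp(t,0).round(1)); print("ray c z=64",ray(n,r[0],64).round(1))
    # plate
    if n=="top":
        print("fit",[ray(n,q,46).round(0).tolist() for q in[(320,286)]],"cas",ray(n,(414,252),38).round(0),"sto",ray(n,(265,242),29).round(0))
        for q in[(298,161),(399,176),(391,270),(286,256)]:print("screw",ray(n,q,8).round(1))
```

```text
top yel 502 [339.6 256.8] [56. 10.] med [543.1 -96.2  49.6] zmax [46.3 49.6 52.5]
[[541.6, -37.2], [562.6, -40.6], [545.0, -156.8], [524.2, -153.0]] [543.4 -96.9]
cloud rect ((544.2181396484375, -96.92189025878906), (116.83126831054688, 19.63502311706543), 81.45722961425781)
top red 85 [341.5 233.5] [11.  9.] med [ 591.8 -102.1   60.8] zmax [31.  60.8 65.5]
top pts [ 592.2 -105.    63.3] [21.2 10.9  7.6]
ray c z=64 [ 591.  -100.4   64. ]
top sto 155 [264.5 241.5] [13. 13.] med [579.1  61.7  27.9] zmax [-0.1 27.9 31.1]
fit [[482.0, -55.0, 46.0]] cas [ 555. -257.   38.] sto [577.  62.  29.]
screw [766.1 -11.6   8. ]
screw [ 730.2 -239.9    8. ]
screw [ 518.4 -213.4    8. ]
screw [548.5  15.9   8. ]
side yel 482 [281.4 265. ] [49.  11.1] med [ 541.1 -102.2   48.6] zmax [46.4 48.6 50. ]
[[537.7, -43.5], [560.9, -37.4], [541.1, -159.1], [521.0, -162.7]] [ 540.2 -100.7]
cloud rect ((541.9019775390625, -98.44834899902344), (117.47593688964844, 19.10089683532715), 80.57415008544922)
side red 192 [307.5 258.5] [19. 11.] med [ 590.1 -107.9   49.7] zmax [31.7 49.7 62.8]
top pts [ 590.6 -106.3   61. ] [19.6 10.5  7. ]
ray c z=64 [ 578.8 -125.7   64. ]
side sto 231 [259. 227.] [18. 14.] med [575.3  55.9  21.3] zmax [-1.6 21.3 28. ]
```

Run:
```python
import numpy as np,cv2
p=np.load("top0.npz")["p"][...,::-1];q=np.load("side0.npz")["p"][...,::-1]
a=cv2.resize(p[195:300,280:420],None,fx=5,fy=5,interpolation=2)[:, :];b=cv2.resize(q[225:335,225:365],None,fx=5,fy=5,interpolation=2)
cv2.imwrite("pics/z1.png",a);cv2.imwrite("pics/z2.png",b)
```

```text
(no output)
```

View pics/z1.png

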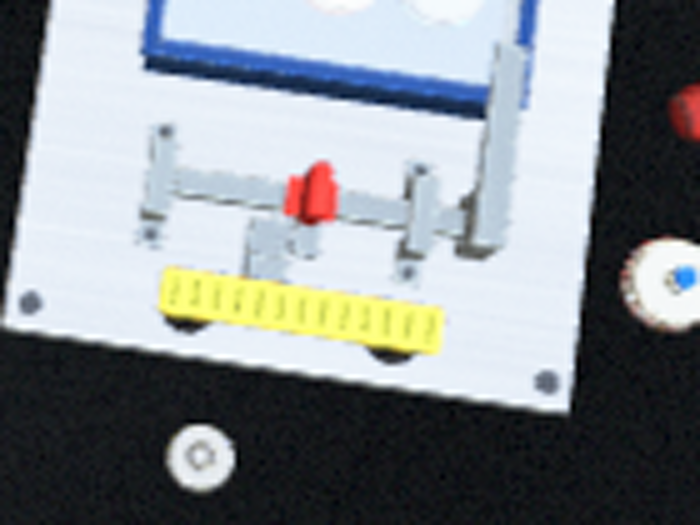

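View pics/z2.png

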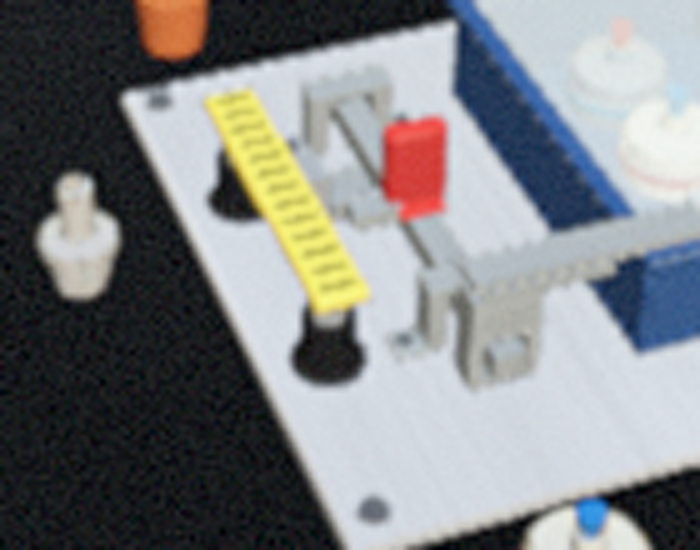

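The zoomed crops put the bar, thumb, hasp and bridges where the description says, with the safe yawed about -8°. The fitting is about 66 mm nearer the robot than the bar. Next I'll go above the start point at transit height.

```bash
python3 -m crank '[[-55.9,-45.4,0,1.239,3.8],[-55.9,-45.4,0,1.239,3.8],[-55.9,-45.4,0,1.239,3.8],[-55.9,-45.4,0,1.239,3.8],[-55.9,-45.4,0,1.239,3.8],[-55.9,-45.4,0,1.239,3.8],[-55.9,-45.4,0,1.239,3.8],[-55.9,-45.4,0,1.239,3.8],[-55.9,-45.4,0,1.239,3.8],[-55.9,-45.4,0,1.239,3.8],[-55.9,-45.4,0,1.239,3.8],[-55.9,-45.4,0,1.239,3.8],[-55.9,-45.4,0,1.239,3.8],[-55.9,-45.4,0,1.239,3.8],[-55.9,-45.4,0,1.239,3.8],[-55.9,-45.4,0,1.239,3.8],[-55.9,-45.4,0,1.239,3.8],[-55.9,-45.4,0,1.239,3.8],[-55.9,-45.4,0,1.239,3.8]]' 20; python3 -c "
from bench import sense;print(sense())"
```

```text
time: 2.0
tool_pos: [564.2, -122.2, 253.4]
tcp_rot: [-180.0, -0.0, 82.1]
ft_force: [0.1, 0.9, 0.0]
finger_gap: 38.0
grip_force: 0.0
{'time': 2.0, 'joint_pos': array([-1.73170113e+01,  3.96263047e+00,  8.90015203e+01,  1.02434160e-02,
        8.70389838e+01, -9.43972649e+00]), 'qd': array([ 0.02396622, -0.0554518 , -0.29563316, -0.11225901, -0.06110943,
       -0.10357143]), 'joint_efforts': array([-3.90178850e-01, -5.33517015e+01, -4.99929070e+01, -2.10654078e-02,
       -3.33445729e-03,  8.11352074e-03]), 'tool_pos': array([ 564.1590968 , -122.20468846,  253.38309531]), 'tcp_rot': array([-1.79998586e+02, -1.06052958e-02,  8.21221857e+01]), 'ft_force': array([0.12183909, 0.91885432, 0.04436009]), 'wrist_torque': array([0.06388251, 0.06551231, 0.00099081]), 'grip_force': 0.0, 'finger_gap': 38.01519516849828}
```

```bash
python3 -m crank '[[0,0,5,0,3.8],[0,0,10,0,3.8],[0,0,15,0,3.8],[0,0,15,0,3.8],[0,0,15,0,3.8]]'
python3 - <<'E'
from h import *
a,d=snapshot("side");b,e=snapshot("top");np.savez("s1.npz",a=a,d=d,b=b,e=e)
A=cv2.resize(a[170:330,200:360,::-1],None,fx=3.6,fy=3.6,interpolation=2)
cv2.imwrite("pics/s1.png",A)
cv2.imwrite("pics/t1.png",cv2.resize(b[160:320,270:430,::-1],None,fx=3.6,fy=3.6,interpolation=2))
E
```

```text
time: 2.5
tool_pos: [563.8, -122.5, 103.5]
tcp_rot: [-179.9, -0.0, 82.1]
ft_force: [1.3, 0.3, 0.9]
finger_gap: 38.3
grip_force: 0.0
```

View pics/s1.png

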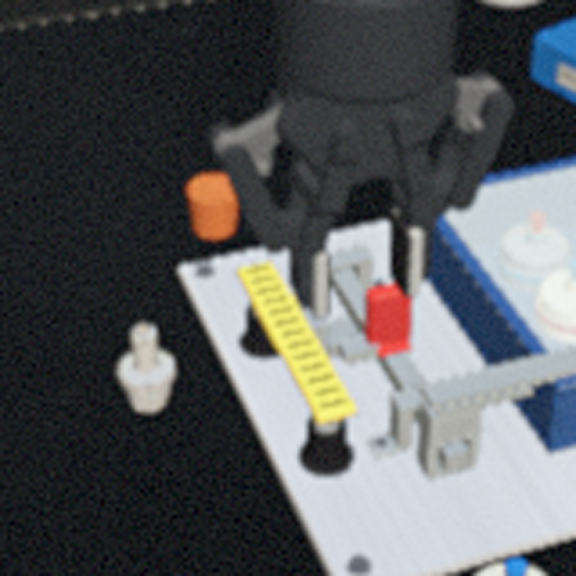

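The side crop shows the left fingertip bottom at crop (312,315), full image px (287,257). The right one is at (408,293), px (313,251). Both still hang above the mechanism, so I'll check them in the safe frame.

Run:
```python
from h import *
z=np.load("s1.npz");C=cloud("side",z["d"]);ph=np.radians(-8)
X=np.array([np.cos(ph),np.sin(ph)]);Y=np.array([-X[1],X[0]]);b=np.array([543,-98])
S=np.stack([(C[...,:2]-b)@X-85,(C[...,:2]-b)@Y,C[...,2]],-1)
for nm,(u0,u1,v0,v1) in dict(L=(278,296,238,262),R=(305,322,232,256)).items():
    for v in range(v0,v1,2):
        r=[tuple(S[v,u].round().astype(int)) for u in range(u0,u1,2) if S[v,u,2]>55]
        print(nm,v,*r)
```

```text
L 238 (np.int64(-103), np.int64(-34), np.int64(131)) (np.int64(-98), np.int64(-30), np.int64(126)) (np.int64(-94), np.int64(-30), np.int64(125)) (np.int64(-93), np.int64(-35), np.int64(129)) (np.int64(-89), np.int64(-34), np.int64(127)) (np.int64(-87), np.int64(-37), np.int64(128)) (np.int64(-82), np.int64(-34), np.int64(125))
L 240 (np.int64(-94), np.int64(-19), np.int64(114)) (np.int64(-94), np.int64(-29), np.int64(121)) (np.int64(-93), np.int64(-35), np.int64(125)) (np.int64(-90), np.int64(-35), np.int64(124)) (np.int64(-86), np.int64(-33), np.int64(122)) (np.int64(-81), np.int64(-31), np.int64(119))
L 242 (np.int64(-93), np.int64(-16), np.int64(107)) (np.int64(-94), np.int64(-29), np.int64(117)) (np.int64(-90), np.int64(-28), np.int64(115)) (np.int64(-87), np.int64(-29), np.int64(115)) (np.int64(-86), np.int64(-34), np.int64(118)) (np.int64(-83), np.int64(-35), np.int64(118))
L 244 (np.int64(-93), np.int64(-17), np.int64(104)) (np.int64(-94), np.int64(-28), np.int64(112)) (np.int64(-91), np.int64(-30), np.int64(112)) (np.int64(-87), np.int64(-29), np.int64(111)) (np.int64(-85), n
[... 3850 characters left out ...]
-34), np.int64(93))
R 250 (np.int64(-40), np.int64(2), np.int64(62)) (np.int64(-37), np.int64(-1), np.int64(64)) (np.int64(-33), np.int64(-1), np.int64(63)) (np.int64(-41), np.int64(-25), np.int64(83)) (np.int64(-41), np.int64(-32), np.int64(88)) (np.int64(-38), np.int64(-34), np.int64(88))
R 252 (np.int64(-41), np.int64(-2), np.int64(62)) (np.int64(-38), np.int64(-2), np.int64(61)) (np.int64(-35), np.int64(-4), np.int64(61)) (np.int64(-30), np.int64(-3), np.int64(59)) (np.int64(-42), np.int64(-35), np.int64(86))
R 254 (np.int64(-42), np.int64(-3), np.int64(59)) (np.int64(-38), np.int64(-3), np.int64(57)) (np.int64(-34), np.int64(-3), np.int64(56)) (np.int64(-32), np.int64(-6), np.int64(57))
```

Fingers are at safe x -94..-79 (on the bar) and -42..-28 (in the thumb's lane), with the front edge about 7 mm short of the thumb. Tips are about 19 mm below the TCP, so I'll descend to just above the bar, then press and watch the force.

```bash
python3 -m crank '[[0,0,1.5,0,3.8],[0,0,2.8,0,3.8],[0,0,2.8,0,3.8],[0,0,2.8,0,3.8],[0,0,2.8,0,3.8]]'; for i in 1 2 3 4; do python3 -m crank '[[0,0,0.2,0,3.8],[0,0,0.2,0,3.8]]' | egrep "pos|force"; done
```

```text
time: 3.1
tool_pos: [564.5, -123.5, 75.5]
tcp_rot: [180.0, 0.0, 82.0]
ft_force: [0.3, -0.8, 0.7]
finger_gap: 38.1
grip_force: 0.0
tool_pos: [564.5, -123.5, 73.4]
ft_force: [-0.1, -0.3, 0.3]
grip_force: 0.0
tool_pos: [564.3, -123.4, 71.1]
ft_force: [-0.6, 1.7, -0.1]
grip_force: 0.0
tool_pos: [564.5, -123.5, 69.4]
ft_force: [-1.7, -0.8, 4.1]
grip_force: 1.7
tool_pos: [564.5, -123.5, 67.3]
ft_force: [-2.5, 0.4, 4.5]
grip_force: 2.1
```

```bash
for i in 1 2; do python3 -m crank '[[0,0,0.2,0,3.8],[0,0,0.2,0,3.8],[0,0,0.2,0,3.8]]' | egrep "pos|force"; done
python3 - <<'E'
from h import *
a,d=snapshot("side")
z=np.load("s1.npz")
cv2.imwrite("pics/s2.png",cv2.resize(a[170:330,200:360,::-1],None,fx=3.6,fy=3.6,interpolation=2))
E
```

```text
tool_pos: [564.5, -123.5, 65.4]
ft_force: [-1.4, -0.7, 5.1]
grip_force: 2.4
tool_pos: [564.5, -123.5, 63.5]
ft_force: [-1.9, 0.2, 5.7]
grip_force: 2.7
```

View pics/s2.png

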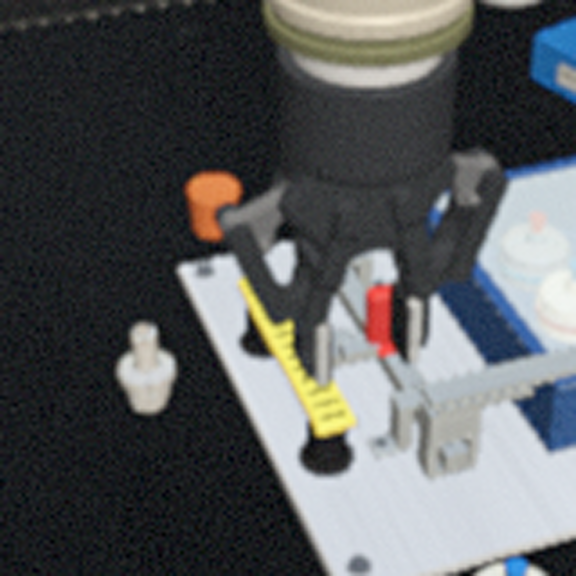

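The picture shows the left fingertip, crop (322,380), on the lowered bar and the right fingertip, crop (412,345), standing just -y of the red thumb. Force is 5.7 N, so the bar is about 7 mm down. Next is the push along tool +x, which is safe +y.

```bash
python3 -m crank '[[0.3,0,0,0,3.8],[0.6,0,0,0,3.8],[0.9,0,0,0,3.8],[1.2,0,0,0,3.8],[1.5,0,0,0,3.8],[1.5,0,0,0,3.8]]' | egrep "pos|force";python3 -m crank '[[0.3,0,0,0,3.8],[0.6,0,0,0,3.8],[0.9,0,0,0,3.8],[1.2,0,0,0,3.8],[1.5,0,0,0,3.8],[1.5,0,0,0,3.8]]' | egrep "pos|force"
```

```text
tool_pos: [567.1, -109.8, 64.0]
ft_force: [-1.0, -5.2, 4.3]
grip_force: 3.4
tool_pos: [569.3, -94.8, 64.0]
ft_force: [0.3, -5.5, 4.5]
grip_force: 3.1
```

```bash
python3 -m crank '[[0.3,0,0,0,3.8],[0.6,0,0,0,3.8],[0.9,0,0,0,3.8],[0.9,0,0,0,3.8]]' | egrep "pos|force";for i in 1 2; do python3 -m crank '[[0.2,0,0,0,3.8],[0.2,0,0,0,3.8]]' | egrep "pos|force"; done
python3 - <<'E'
from h import *
a,d=snapshot("side");b,e=snapshot("top");m=cv2.inRange(cv2.cvtColor(a,cv2.COLOR_RGB2HSV),(0,150,90),(6,255,255));C=cloud("side",d)
k=np.zeros(m.shape,bool);k[220:290,280:330]=1;Q=C[(m>0)&k&(d>0)];print(len(Q),np.median(Q,0))
cv2.imwrite("pics/s3.png",cv2.resize(a[170:330,200:360,::-1],None,fx=3.6,fy=3.6,interpolation=2))
E
```

```text
tool_pos: [570.6, -85.8, 64.0]
ft_force: [0.4, -5.6, 5.6]
grip_force: 3.0
tool_pos: [570.9, -83.9, 64.0]
ft_force: [-0.3, -5.7, 5.6]
grip_force: 3.2
tool_pos: [571.2, -81.9, 64.0]
ft_force: [-0.1, -4.3, 4.4]
grip_force: 3.2
82 [589.93336666 -74.28574531  46.7763666 ]
```

View pics/s3.png

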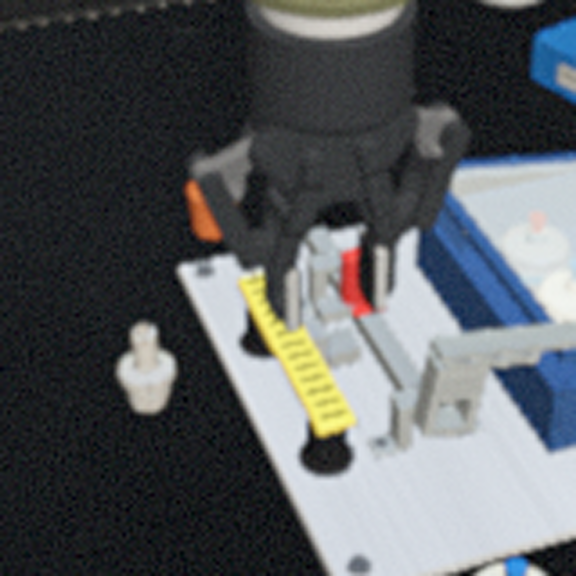

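The picture shows the lid and hasp raised at crop (470,340), the bolt's nose out of the hasp, and the catch still held. I'll keep pushing until the end stop raises the force.

```bash
for i in 1 2 3; do python3 -m crank '[[0.15,0,0,0,3.8],[0.15,0,0,0,3.8]]' | egrep "pos|force"; done
```

```text
tool_pos: [571.4, -80.5, 64.0]
ft_force: [-0.8, -4.2, 5.0]
grip_force: 3.4
tool_pos: [571.5, -79.2, 64.0]
ft_force: [-0.3, -6.8, 5.0]
grip_force: 4.8
tool_pos: [571.6, -79.1, 64.0]
ft_force: [-0.8, -13.2, 5.5]
grip_force: 7.5
```

Force rises to 13 N with no further travel, so this is the stop. Now I'll back off 4 mm and lift clear.

```bash
python3 -m crank '[[-0.3,0,0,0,3.8],[-0.5,0,0,0,3.8],[-0.5,0,-0.5,0,3.8],[-0.5,0,-1,0,3.8],[-0.5,0,-2,0,3.8],[-0.5,0,-5,0,3.8],[-0.5,0,-10,0,3.8],[-4,0,-15,0,3.8],[-9,-5,-15,0,3.8],[-14,-10,-15,0,3.8],[-14,-10,-15,0,3.8],[-14,-10,-15,0,3.8],[-14,-10,-15,0,3.8]]'
python3 - <<'E'
from h import *
a,d=snapshot("side");C=cloud("side",d)
for nm,lo,hi in(("red",(0,150,90),(6,255,255)),("yel",(20,110,110),(35,255,255))):
    m=cv2.inRange(cv2.cvtColor(a,cv2.COLOR_RGB2HSV),lo,hi);k=np.zeros(m.shape,bool);k[215:300,255:330]=1;Q=C[(m>0)&k&(d>0)];print(nm,len(Q),np.median(Q,0).round(1),np.percentile(Q[:,2],[5,95]).round(1))
cv2.imwrite("pics/s4.png",cv2.resize(a[130:350,180:400,::-1],None,fx=2.7,fy=2.7,interpolation=2))
E
```

```text
time: 8.55
tool_pos: [451.8, -201.8, 213.7]
tcp_rot: [180.0, 0.0, 81.9]
ft_force: [-0.5, 0.2, -0.6]
finger_gap: 37.8
grip_force: 0.0
red 179 [595.7 -72.4  48.3] [31.2 62.6]
yel 480 [ 541.  -103.5   48.6] [46.3 50.1]
```

View pics/s4.png

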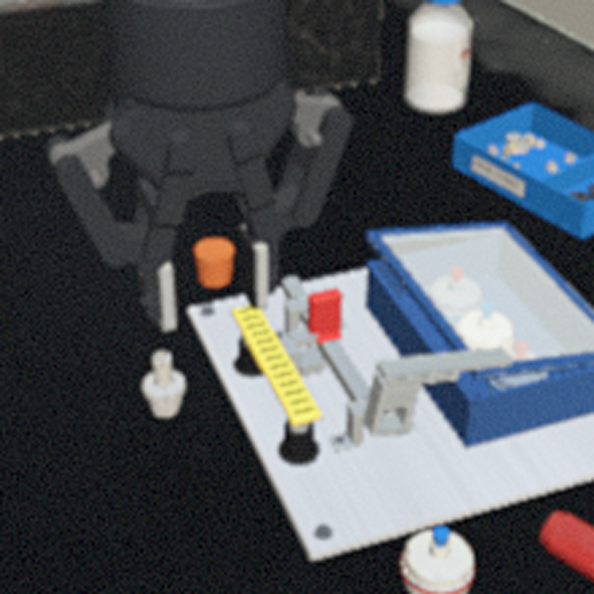

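The picture shows the lid popped, the red thumb at crop (325,313) about 36 mm over from where it started, and the yellow bar back up at z ≈ 48.6, the same as at the start. The bystanders have not moved, and the gripper is clear.

```bash
python3 -c "
from bench import hand_in;print(hand_in())"
```

```text
the job is handed in; nothing more can be done
None
```

The job is handed in with no verdict returned: the bolt was pushed to its open stop with the catch held down, the lid popped, the catch sprang back up, the bystanders look unmoved in the last picture, and the arm is clear.

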